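# Reset the tripped power strip and switch on the charger

## Task

The power strip has tripped. With a fingertip, push the round breaker button fully in, then press the raised half of the wide main switch down to on, and last do the same with the one small switch beside the outlet that has the block charger in it. Leave the other two small switches off, the charger seated in its outlet, and the tape, jar and brush where they are.

Things in the scene. Friction and masses are not known exactly. Their poses are not given: they have to be found in the camera images.
- strip: Grey power strip fixed to the counter: 130 mm (its x) by 350 mm (its y) by 45 mm high. Origin: centre of its underside. Its x points away from the robot, give or take the yaw. Outlets a, b, c lie at y = -125, -45, +35 mm, x = +30 mm; each one's switch at the same y, x = -35 mm (robot's side). At the +y end (y = +125 mm): main switch at x = -35 mm, breaker button at x = +36 mm.
- breaker (a joint): Travel (m) of the breaker button, a round black push button 24 mm across in a flat steel collar. 0 = fully out, top 12 mm above the strip's top; 0.008 = fully in, top 4 mm above it. It starts 0 to 3 mm in, moves straight down at about 3 N and stays where it is left.
- breaker_top (a point): Centre of the breaker button's flat top face; moves with the button.
- main (a joint): Angle (rad) of the main switch, the widest black rocker: 52 mm wide (y) by 48 mm (x), a shallow V hinged across its middle. 0 = off: far half level, robot's half sloping up 0.32 rad to its raised edge 24 mm from the hinge line. 0.32 = on: robot's half pressed level, its face 6 mm above the strip's top. About 4 N on the raised half turns it; it stays where it is left.
- main_press (a point): Point on the face of the main rocker's robot-side half, on its centre line, 16 mm from the hinge line (which lies on the face, 6 mm above the strip's top); moves with the rocker. Press here, straight down.
- switch_a (a joint): Angle (rad) of the switch of outlet a: a black rocker 30 mm wide by 48 mm, otherwise built and worked just like the main switch: 0 = off, 0.32 = on, stays where it is left.
- switch_a_press (a point): Point on the face of switch a's robot-side half, 16 mm from its hinge line; moves with the rocker. Press here, straight down.
- outlet_a (a point): Centre of the mouth of outlet a, on the strip's top face.
- switch_b (a joint): Angle (rad) of the switch of outlet b: a black rocker 30 mm wide by 48 mm, otherwise built and worked just like the main switch: 0 = off, 0.32 = on, stays where it is left.
- switch_b_press (a point): Point on the face of switch b's robot-side half, 16 mm from its hinge line; moves with the rocker. Press here, straight down.
- outlet_b (a point): Centre of the mouth of outlet b, on the strip's top face.
- switch_c (a joint): Angle (rad) of the switch of outlet c: a black rocker 30 mm wide by 48 mm, otherwise built and worked just like the main switch: 0 = off, 0.32 = on, stays where it is left.
- switch_c_press (a point): Point on the face of switch c's robot-side half, 16 mm from its hinge line; moves with the rocker. Press here, straight down.
- outlet_c (a point): Centre of the mouth of outlet c, on the strip's top face.
- charger: White block charger plugged into one of the three outlets: 48 x 44 mm, 30 mm high above the strip's top, loosely seated by an 11 mm plug. Origin: foot of the plug, on its vertical centre line, 11 mm below the strip's top. The other two outlets carry flat round white caps 40 mm across and 3 mm high.
- tape: Bystander: loose roll of tape, 100 mm across, 24 mm high, lying flat on the counter on the robot's side of the strip. Origin: centre of its underside.
- pot: Bystander: small loose sample jar, 56 mm across, 62 mm high, standing beyond one end of the strip. Origin: centre of its underside.
- brush: Bystander: loose paint brush lying on the counter on the far side of the strip, roughly along it. Origin at its underside.
There are look-alikes about, which are no part of the job. What is shaped like the charger but green or orange is not meant.

How it is judged:
By the outcome, as a careful person would: the job done as asked, in the order asked, and still so for the second after the job is handed in, with the robot touching nothing.
It also fails if it takes over 42 s, if anything falls off the work surface, if the arm or the gripper's body presses on something with over 40 N, if the wrist force passes 120 N, or if a joint passes its speed limit or range.

## Robot

A 6-joint arm with a two-finger parallel gripper is mounted at the origin on the work surface. World frame = base frame: x ahead of the robot, y to its left, z up, the work surface at z = 0. Lengths are in mm, angles in rad, forces in N, time in s.
With the tool pointing down it reaches from about 400 to 925 mm from the base axis. Payload 12.5 kg.
Tool frame: the origin (TCP) lies midway between the tips of the shut fingers; the grasp point (between the pads) lies 19 mm behind it; z points along the fingers, y is the line along which they close (so a half turn about z gives the same grasp; the last joint's range is limited). The gripper opens to 95 mm and grips with 3 to 60 N. Pads are 20 mm wide; open, the fingers measure 119 mm over their backs; the gripper's body (75 mm by 180 mm) begins 59 mm behind the grasp point.
Start: joints at [1.022, 0.491, 1.559, -0, 1.092, -0.106], TCP at [267.781, 564.748, 214.661] pointing down, gripper open.
Joint ranges: [-3.1, 3.1], [-0.84, 2.19], [0.05, 2.79], [-1.13, 4.28], [0.06, 2.93], [-2.69, 2.69]. Speed limits (rad/s): [2.22, 2.22, 2.79, 3.14, 3.14, 3.14].

## Interface

Orientations are given as [roll, pitch, yaw] about the fixed x, y, z axes, in that order (R = Rz(yaw) Ry(pitch) Rx(roll)).
In Python, from cell import state, read_camera, job_done gives the robot as it stands.
- The arm moves only by the tool carry_out, never from a script. Its argument "moves" is a list of rows, each an object with "slide": the shift along the tool's x, y, z as a fraction of full scale, a list of three; "spin": the turn about the tool's z as a fraction of full scale. A call has 1 to 12 rows; each row shifts and turns the commanded pose from where the row before left it, along the tool's axes as they then stand; what a row does not reach is not made up. Full scale, the value 1, is 0.4 m for a shift and 30 degrees for a turn. A row lasts 1/12 s, in which the tool goes at most 41.7 mm and 7.16 degrees, less where a joint would pass 70% of its speed; a pose out of reach is approached as far as the arm can. A call with a number of a shift or a turn outside -1 to 1 is refused whole. A call with a gripper value outside its range is refused whole. "hand" is the closure, from 0 (fully open) to 1 (shut), set as the call begins (left out, the last holds). The fingers move at their own pace and stop on an object; the grip force is fixed at half the most. Time passes only in rows, so rows that do not move let the fingers close. It gives the time, the measured TCP pose, the force, the opening and the grip force at its end, in the units of the state.
- state(): the state, without advancing time (a new reading comes with each control period).
- read_camera(name): name is "scene" or "top" or "wrist"; returns a dict with "color" (420x560x3 uint8, red, green, blue), "K" (3x3 intrinsics, pixels), "R" (3x3) and "t" (3): a world point X has camera coordinates R X + t. Camera axes: x right, y down, z forward; pixel columns grow to the right and rows downward; lengths in mm; the calibration is good to about 2 mm. A picture is of the moment at which its call begins. There is no depth.
- job_done(): hands the job in; it is judged then, once.
The state is a dict: "t": time; "joints": joint angles; "qvel": joint speeds; "tau": joint torques, N m; "eef_pos": TCP position; "tcp_rot": TCP orientation; "ft_force": force on the tool from outside, world axes, zero at the start; "moment": the same for the moment, N m; "opening": opening from 0.0 (shut) to 1.0 (fully open); "grip_force": force on a finger pad.
Only numpy, scipy, OpenCV 4.12 (cv2) and the standard library are available. Lean on these libraries where they do the work, as an engineer would, in place of code of your own. Each camera call takes 0.05 s, during which the arm holds its last target. There are 200 camera calls.

## Working session

There is one attempt and no reset: what is moved stays moved. The work goes in short steps, Python scripts to look and compute and a tool call to move; the robot and the scene stay as the last step left them, time stands still between calls to the robot, and variables do not carry over. Pictures are saved under pics/ and viewed, at most 10 in all, crops included, and the job is handed in when it is done.

Besides the shell and the picture viewer there is one more tool, called after "Request:" as name(argument=value, ...) on one line, values as JSON. carry_out: Moves the arm, as the interface text tells. Shift numbers are shares of 0.4 m and turn numbers shares of 30 degrees, none past 1 either way. Its arguments: {"type":"object","properties":{"moves":{"type":"array"},"hand":{"type":"number"}},"required":["moves"]}

```bash
mkdir -p pics
python3 - <<'E'
from cell import *
import cv2,pickle
s=state();print(s['t'],s['eef_pos'],s['tcp_rot'],s['opening'])
d={}
for n in("top","scene"):
    c=read_camera(n);d[n]=c;cv2.imwrite(f"pics/{n}1.png",c["color"][:,:,::-1]);print(n,c["K"].round(1).tolist(),c["R"].round(3).tolist(),c["t"].round(1).tolist())
pickle.dump(d,open("cams.pkl","wb"))
E
```

```text
0.0 [267.65872648 564.53553292 214.07989163] [-3.14055791e+00 -9.96852745e-05  2.69879875e+00] 1.0020609747021192
top [[459.1, 0.0, 276.7], [0.0, 459.1, 207.3], [0.0, 0.0, 1.0]] [[-0.024, -1.0, 0.005], [-0.996, 0.024, -0.088], [0.088, -0.007, -0.996]] [-21.9, 644.3, 1003.4]
scene [[434.7, 0.0, 276.1], [0.0, 434.7, 212.6], [0.0, 0.0, 1.0]] [[-0.595, 0.804, 0.006], [0.609, 0.455, -0.649], [-0.524, -0.383, -0.761]] [433.5, -333.3, 1288.2]
```

View pics/top1.png

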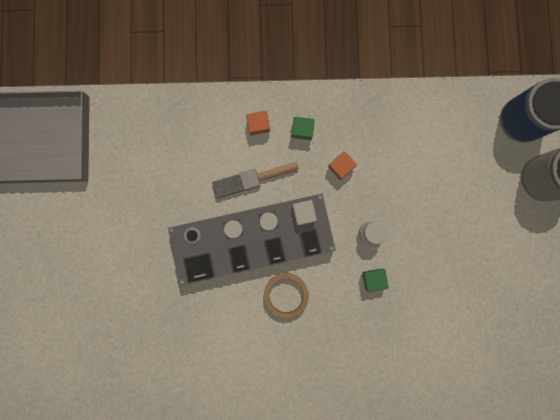

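View pics/scene1.png

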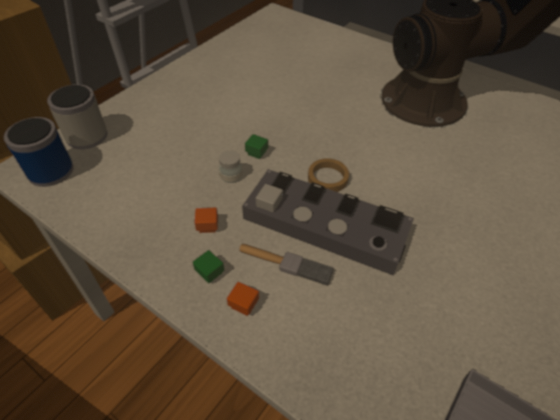

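The top view shows the strip with its main switch at (199,267), the breaker at (192,235) and caps at (233,229) and (269,221). The white charger is at (305,213), so it sits in outlet a, whose switch is at (312,243). The scene view agrees. Next I'll enlarge it for a pose fit.

Run:
```python
import cv2,pickle
d=pickle.load(open("cams.pkl","rb"))
a=d["top"]["color"][185:305,160:345,::-1]
cv2.imwrite("pics/top2.png",cv2.resize(cv2.convertScaleAbs(a,alpha=1.6,beta=10),None,fx=4,fy=4,interpolation=cv2.INTER_CUBIC))
```

```text
(no output)
```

View pics/top2.png

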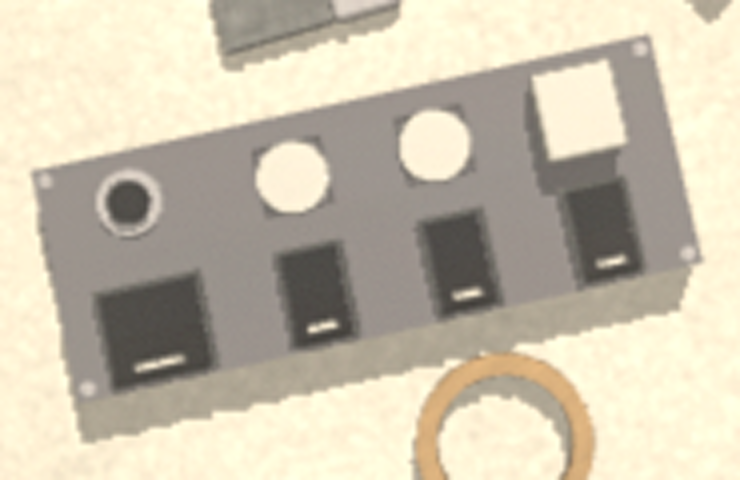

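The enlarged crop shows the strip's top-face corners at (35,171), (650,37), (702,262) and (82,401). The collar is at (129,202) and the cap centres at (292,178) and (435,146). I'll fit the pose to these.

```bash
cat > h.py <<'E'
import numpy as np, pickle
from scipy.optimize import least_squares
def proj(c,X):
    p=(c["R"]@np.asarray(X,float).T).T+c["t"]; p=p@c["K"].T; return p[:,:2]/p[:,2:]
def w(p,L):  # pose x,y,yaw
    c,s=np.cos(p[2]),np.sin(p[2]); L=np.asarray(L,float)
    return np.c_[p[0]+c*L[:,0]-s*L[:,1],p[1]+s*L[:,0]+c*L[:,1],L[:,2]]
cy,sy=np.cos(.32),np.sin(.32)
PTS={"breaker":(36,125,57),"main":(-35-16*cy,125,51+16*sy),"a":(-35-16*cy,-125,51+16*sy)}
E
python3 - <<'E'
from h import *
d=pickle.load(open("cams.pkl","rb"))
L=[(65,175,45),(65,-175,45),(-65,-175,45),(-65,175,45),(36,125,46),(30,35,48),(30,-45,48)]
px=np.array([(35,171),(650,37),(702,262),(82,401),(129,202),(292,178),(435,146)])/4+[160,185]-.375
r=least_squares(lambda p:(proj(d["top"],w(p,L))-px).ravel(),[560,30,.1])
print(r.x,(r.fun.reshape(-1,2)).round(1).tolist())
np.save("pose.npy",r.x)
for k,v in PTS.items():
    X=w(r.x,[v]);print(k,X.round(1),[ (n,proj(d[n],X).round(1).tolist()) for n in d])
print("scene corners/collar/caps",proj(d["scene"],w(r.x,L)).round(0).tolist())
E
```

```text
[5.73890720e+02 1.99104382e+01 1.93770406e-01] [[-0.9, -0.2], [0.3, -0.8], [0.6, 0.5], [-0.9, 0.6], [0.5, 0.0], [0.3, -0.2], [0.2, -0.1]]
breaker [[585.1 149.5  57. ]] [('top', [[191.4, 235.0]]), ('scene', [[377.7, 239.3]])]
main [[500.6 132.9  56. ]] [('top', [[199.5, 274.1]]), ('scene', [[389.4, 210.6]])]
a [[ 548.7 -112.4   56. ]] [('top', [[312.4, 248.9]]), ('scene', [[283.5, 174.9]])]
scene corners/collar/caps [[397.0, 262.0], [241.0, 205.0], [267.0, 168.0], [413.0, 217.0], [377.0, 243.0], [336.0, 225.0], [302.0, 213.0]]
```

Request:
carry_out(moves=[{"slide": [0,0,0],"spin": -0.2},{"slide": [0,0,0],"spin": -0.2},{"slide": [0,0,0],"spin": -0.2},{"slide": [0,0,0],"spin": -0.2},{"slide": [0,0,0],"spin": -0.2},{"slide": [0,0,0],"spin": -0.2},{"slide": [0,0,0],"spin": -0.016},{"slide": [0,0,0],"spin": 0},{"slide": [0,0,0],"spin": 0}], hand=1)

```text
t: 0.85
eef_pos: [267.7, 564.7, 214.5]
tcp_rot: [-3.141, -0.0, -2.951]
ft_force: [-0.8, 0.3, 0.1]
opening: 0.427
grip_force: 0.0
```

```bash
cat >> h.py <<'E'
from scipy.spatial.transform import Rotation as Ro
def go(name,dz=0,n=None):
    from cell import state
    s=state();p=np.load("pose.npy");X=w(p,[PTS[name]])[0]+[0,0,dz]
    R=Ro.from_euler("xyz",s["tcp_rot"]).as_matrix()
    e=R.T@(X-s["eef_pos"])
    print(name,"t",s["t"],"tcp",s["eef_pos"].round(1) if hasattr(s["eef_pos"],"round") else s["eef_pos"],"yaw",s["tcp_rot"][2],"want",p[2]+np.pi,"F",s["ft_force"],"open",s["opening"])
    print("tool mm",e.round(1),"frac",(e/400).round(4))
E
python3 -c "
from h import *
go('breaker',40)"
```

```text
breaker t 0.85 tcp [267.7 564.7 214.5] yaw -2.950970957832863 want 3.335363059216763 F [-0.7610544   0.25262763  0.05154777] open 0.42674476950015794
tool mm [-233.  -467.8  117.5] frac [-0.5825 -1.1694  0.2939]
```

Request:
carry_out(moves=[{"slide": [-0.032,-0.065,0],"spin": 0},{"slide": [-0.032,-0.065,0],"spin": 0},{"slide": [-0.032,-0.065,0],"spin": 0},{"slide": [-0.032,-0.065,0],"spin": 0},{"slide": [-0.032,-0.065,0],"spin": 0},{"slide": [-0.032,-0.065,0],"spin": 0},{"slide": [-0.032,-0.065,0],"spin": 0},{"slide": [-0.032,-0.065,0],"spin": 0},{"slide": [-0.032,-0.065,0],"spin": 0},{"slide": [-0.032,-0.065,0],"spin": 0},{"slide": [-0.032,-0.065,0],"spin": 0},{"slide": [-0.032,-0.065,0],"spin": 0}])

```text
t: 1.85
eef_pos: [479.3, 287.0, 214.7]
tcp_rot: [3.141, 0.0, -2.951]
ft_force: [0.5, 0.8, -0.8]
opening: 0.004
grip_force: 0.0
```

Request:
carry_out(moves=[{"slide": [-0.033,-0.065,0],"spin": 0},{"slide": [-0.033,-0.065,0],"spin": 0},{"slide": [-0.033,-0.065,0],"spin": 0},{"slide": [-0.033,-0.065,0],"spin": 0},{"slide": [-0.033,-0.065,0],"spin": 0},{"slide": [-0.033,-0.065,0],"spin": 0},{"slide": [0,0,0.073],"spin": 0},{"slide": [0,0,0.073],"spin": 0},{"slide": [0,0,0.073],"spin": 0},{"slide": [0,0,0.073],"spin": 0},{"slide": [0,0,0],"spin": 0},{"slide": [0,0,0],"spin": 0}])

```text
t: 2.85
eef_pos: [586.0, 150.3, 97.3]
tcp_rot: [3.141, -0.002, -2.949]
ft_force: [1.0, -0.6, 0.1]
opening: 0.002
grip_force: 0.0
```

```bash
python3 -c "
from h import *
import cv2
from cell import read_camera
go('breaker',0)
c=read_camera('wrist');p=np.load('pose.npy')
im=c['color'][:,:,::-1].copy()
for k,v in PTS.items(): print(k,proj(c,w(p,[v])).round(0))
cv2.imwrite('pics/w1.png',cv2.convertScaleAbs(im,alpha=1.5,beta=10))"
```

```text
breaker t 2.85 tcp [586.  150.3  97.3] yaw -2.9493738365770414 want 3.335363059216763 F [ 0.98036924 -0.63453796  0.14270262] open 0.0019383432159013729
tool mm [ 0.9 -0.7 40.3] frac [ 0.0023 -0.0016  0.1007]
breaker [[277. 233.]]
main [[277. 110.]]
a [[-102.  111.]]
```

View pics/w1.png

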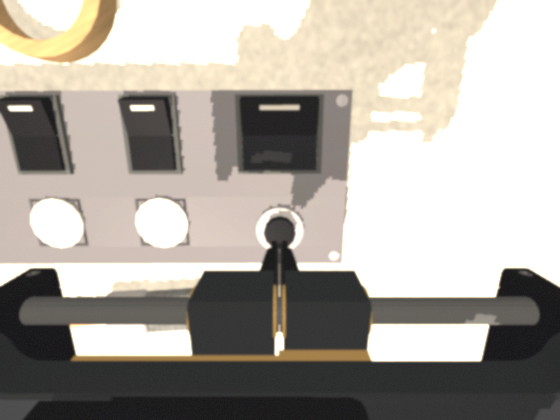

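The wrist view shows the fingertip over the button, with the collar at about (280,230) against (277,233) predicted, so it's within 2 mm. The press is next.

Request:
carry_out(moves=[{"slide": [0.002,0.002,0.05],"spin": 0},{"slide": [0,0,0.03],"spin": 0},{"slide": [0,0,0.0075],"spin": 0},{"slide": [0,0,0.005],"spin": 0},{"slide": [0,0,0.005],"spin": 0},{"slide": [0,0,0.005],"spin": 0},{"slide": [0,0,0.005],"spin": 0},{"slide": [0,0,0.005],"spin": 0},{"slide": [0,0,0],"spin": 0},{"slide": [0,0,0],"spin": 0}])

```text
t: 3.73
eef_pos: [585.6, 151.0, 53.0]
tcp_rot: [3.142, 0.0, -2.948]
ft_force: [0.6, -0.4, 1.0]
opening: 0.005
grip_force: 0.5
```

Request:
carry_out(moves=[{"slide": [0,0,0.005],"spin": 0},{"slide": [0,0,0.004],"spin": 0},{"slide": [0,0,0],"spin": 0},{"slide": [0,0,0],"spin": 0}])

```text
t: 4.07
eef_pos: [585.6, 151.1, 49.3]
tcp_rot: [3.142, 0.0, -2.948]
ft_force: [1.4, 0.4, 3.1]
opening: 0.005
grip_force: 1.7
```

Request:
carry_out(moves=[{"slide": [0,0,0.003],"spin": 0},{"slide": [0,0,0],"spin": 0},{"slide": [0,0,0],"spin": 0}])

```text
t: 4.32
eef_pos: [585.7, 151.0, 49.2]
tcp_rot: [-3.142, 0.001, -2.948]
ft_force: [-3.8, -1.2, 15.3]
opening: 0.003
grip_force: 7.7
```

Request:
carry_out(moves=[{"slide": [0,0,-0.05],"spin": 0},{"slide": [0,0,-0.05],"spin": 0},{"slide": [0.055,0,0],"spin": 0},{"slide": [0.055,0,0],"spin": 0},{"slide": [0.055,0,0],"spin": 0},{"slide": [0.048,0,0],"spin": 0},{"slide": [0,0,0],"spin": 0},{"slide": [0,0,0],"spin": 0},{"slide": [0,0,0],"spin": 0}])

```text
t: 5.07
eef_pos: [502.7, 134.7, 88.1]
tcp_rot: [3.142, 0.001, -2.948]
ft_force: [-0.6, -0.0, 0.6]
opening: 0.0
grip_force: 0.0
```

```bash
python3 -c "
from h import *
import cv2
from cell import read_camera
go('main',0)
c=read_camera('wrist')
cv2.imwrite('pics/w2.png',cv2.convertScaleAbs(c['color'][:,:,::-1],alpha=1.5,beta=10))"
```

```text
main t 5.0667 tcp [502.7 134.7  88.1] yaw -2.947690254702521 want 3.335363059216763 F [-0.61722566 -0.01435222  0.62173719] open 0.00018886763410089224
tool mm [ 2.5 -1.4 32. ] frac [ 0.0062 -0.0034  0.0801]
```

View pics/w2.png

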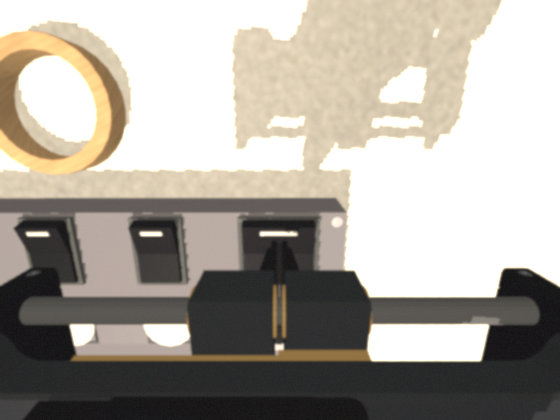

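The tip lines up with the main rocker: stripe at (279,234), tip at about (279,238). Pressing it now.

Request:
carry_out(moves=[{"slide": [0.005,0,0.04],"spin": 0},{"slide": [0,0,0.02],"spin": 0},{"slide": [0,0,0.005],"spin": 0},{"slide": [0,0,0.005],"spin": 0},{"slide": [0,0,0.005],"spin": 0},{"slide": [0,0,0.005],"spin": 0},{"slide": [0,0,0.005],"spin": 0},{"slide": [0,0,0.005],"spin": 0},{"slide": [0,0,0],"spin": 0},{"slide": [0,0,0],"spin": 0}])

```text
t: 5.95
eef_pos: [500.2, 134.3, 52.0]
tcp_rot: [3.142, 0.001, -2.948]
ft_force: [-0.6, -0.3, 0.4]
opening: 0.004
grip_force: 0.0
```

Request:
carry_out(moves=[{"slide": [0,0,0.004],"spin": 0},{"slide": [0,0,0],"spin": 0},{"slide": [0,0,0],"spin": 0}])

```text
t: 6.2
eef_pos: [500.3, 134.3, 51.1]
tcp_rot: [-3.142, 0.001, -2.948]
ft_force: [-2.1, -0.5, 10.0]
opening: 0.008
grip_force: 5.4
```

Request:
carry_out(moves=[{"slide": [0,0,0.001],"spin": 0},{"slide": [0,0,0],"spin": 0},{"slide": [0,0,-0.05],"spin": 0},{"slide": [0,0,-0.05],"spin": 0},{"slide": [0,-0.08,0],"spin": 0},{"slide": [0,-0.08,0],"spin": 0},{"slide": [0,-0.08,0],"spin": 0},{"slide": [0,-0.08,0],"spin": 0},{"slide": [0,-0.08,0],"spin": 0},{"slide": [0,-0.08,0],"spin": 0},{"slide": [0,-0.08,0],"spin": 0},{"slide": [0,-0.065,0],"spin": 0}])

```text
t: 7.2
eef_pos: [548.5, -113.4, 90.1]
tcp_rot: [-3.141, 0.001, -2.948]
ft_force: [0.1, 1.7, -0.4]
opening: 0.004
grip_force: 0.0
```

Request:
carry_out(moves=[{"slide": [0,0,0],"spin": 0},{"slide": [0,0,0],"spin": 0},{"slide": [0,0,0],"spin": 0}])

```text
t: 7.45
eef_pos: [547.8, -110.6, 89.9]
tcp_rot: [3.141, -0.0, -2.948]
ft_force: [0.7, -0.3, -0.2]
opening: 0.005
grip_force: 0.0
```

```bash
python3 -c "
from h import *
import cv2
from cell import read_camera
go('a',0)
c=read_camera('wrist')
cv2.imwrite('pics/w3.png',cv2.convertScaleAbs(c['color'][:,:,::-1],alpha=1.5,beta=10))"
```

```text
a t 7.45 tcp [ 547.8 -110.6   89.9] yaw -2.947965428507334 want 3.335363059216763 F [ 0.65215979 -0.27459303 -0.17032501] open 0.005062688506061801
tool mm [-0.6 -2.  33.8] frac [-0.0014 -0.0049  0.0846]
```

View pics/w3.png

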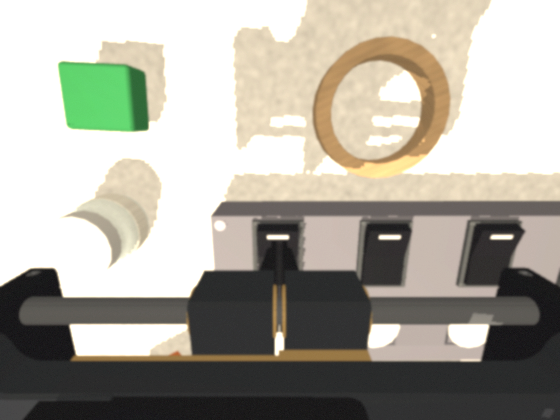

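The tip is centred on switch a (stripe at (278,237)), and the jar and tape are clear of it. Pressing.

Request:
carry_out(moves=[{"slide": [0,-0.002,0.04],"spin": 0},{"slide": [0,0,0.02],"spin": 0},{"slide": [0,0,0.006],"spin": 0},{"slide": [0,0,0.005],"spin": 0},{"slide": [0,0,0.005],"spin": 0},{"slide": [0,0,0.005],"spin": 0},{"slide": [0,0,0.005],"spin": 0},{"slide": [0,0,0.005],"spin": 0},{"slide": [0,0,0.003],"spin": 0},{"slide": [0,0,0],"spin": 0},{"slide": [0,0,0],"spin": 0}])

```text
t: 8.42
eef_pos: [548.4, -112.0, 52.4]
tcp_rot: [-3.141, 0.001, -2.948]
ft_force: [0.1, 0.9, -0.8]
opening: 0.002
grip_force: 0.0
```

Request:
carry_out(moves=[{"slide": [0,0,0.004],"spin": 0},{"slide": [0,0,0],"spin": 0},{"slide": [0,0,0],"spin": 0}])

```text
t: 8.67
eef_pos: [548.5, -112.0, 51.2]
tcp_rot: [-3.141, 0.001, -2.948]
ft_force: [-2.0, -0.6, 6.8]
opening: 0.007
grip_force: 3.2
```

Request:
carry_out(moves=[{"slide": [0,0,0.0015],"spin": 0},{"slide": [0,0,0],"spin": 0},{"slide": [0,0,0],"spin": 0}])

```text
t: 8.92
eef_pos: [548.5, -112.0, 51.1]
tcp_rot: [-3.141, 0.001, -2.948]
ft_force: [-3.1, 0.6, 11.8]
opening: 0.007
grip_force: 6.4
```

Request:
carry_out(moves=[{"slide": [0,0,-0.06],"spin": 0},{"slide": [0,0,-0.09],"spin": 0},{"slide": [0,0,-0.09],"spin": 0},{"slide": [0,0,-0.09],"spin": 0},{"slide": [0.08,0.05,-0.02],"spin": 0},{"slide": [0.08,0.05,-0.02],"spin": 0},{"slide": [0.08,0.05,0],"spin": 0},{"slide": [0,0,0],"spin": 0},{"slide": [0,0,0],"spin": 0}])

```text
t: 9.67
eef_pos: [441.7, -71.1, 198.9]
tcp_rot: [-3.141, 0.001, -2.947]
ft_force: [0.3, -0.4, 0.6]
opening: 0.005
grip_force: 0.0
```

```bash
python3 -c "
import cv2,numpy as np
from cell import read_camera
a=read_camera('scene')['color'][140:290,190:430,::-1]
w=read_camera('wrist')['color'][:,:,::-1]
a=cv2.resize(a,(480,300),interpolation=cv2.INTER_CUBIC); b=cv2.resize(w,(400,300))
t=read_camera('top')['color'][180:305,160:400,::-1]
t=cv2.resize(t,(576,300),interpolation=cv2.INTER_CUBIC)
o=np.zeros((600,800,3),np.uint8);o[:300,:480]=a;o[300:,:400]=b;o[300:,400:]=t[:,:400]
cv2.imwrite('pics/f.png',cv2.convertScaleAbs(o,alpha=1.4,beta=10))"
```

```text
(no output)
```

View pics/f.png

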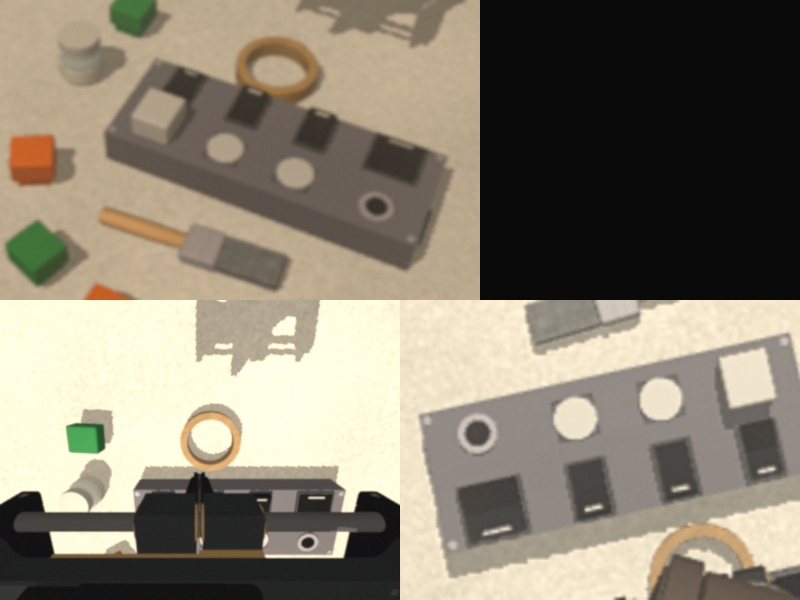

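The scene view (top left) shows the breaker low in its collar at (376,206). Main and switch a lie flat, b and c are still raised, the charger is seated, and the tape, jar and brush haven't moved. Each press also ended on a hard stop at the expected height. Handing in.

```bash
python3 -c "
from cell import job_done
print(job_done())"
```

```text
the job is handed in; nothing more can be done
None
```

I pressed the breaker fully in, then main and switch a (the charger's outlet) to on, in that order, and handed the job in at about 10 s; the final images show switches b and c off and the charger, tape, jar and brush undisturbed.

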